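# Scan the flagged battery pack

## Task

Draw the yellow hand scanner straight up out of its grey holder, then turn it and aim its nose squarely at the middle of the label with the orange band on the sloping green rack, about 10 cm off, with its scan line (the scanner's width) along the rack. Do not bump the rack or its packs or shift the other things on the table. Finish while still holding the scanner there, raised, aimed and steady: do not let go of it or put it back.

Things in the scene. Friction and masses are not known exactly. Their poses are not given: they have to be found in the camera images.
- scanner: Pistol scanner, 220 g: yellow head 46 (x) x 38 (y) x 130 mm (z); black handle 26 mm wide, 28 high, level along -x to x = -115 mm, axis at z = 85 mm. Starts nose down in the holder. Origin: centre of the nose (lower end, red window); +z up the head to its top at z = 130; it looks out along -z; scan line along y. Grip the head across y above the handle (handle ends at z = 99).
- holder: Fixed grey holder: steel foot 110 x 110 x 12 mm with an open pocket, outside 64 (x) x 56 (y), inside 50 x 42 mm, floor at z = 17, rim at z = 56 mm. Origin: centre of the foot's underside, on the table; z up; the scanner's handle points to its -x (roughly towards the robot).
- label_target: The label to scan: white, 56 (x) x 72 mm (y), black bars and an ORANGE band along its upper edge, flat on a silver pack with yellow ends. Origin: label's centre; +z square out of it (35 degrees from vertical, leaning to the robot), +x up the slope, +y along the rack. It may be in any of the three places; the two other packs have BLUE bands.
- rack: Fixed green rack: a board 150 mm up the slope x 360 mm along y, sloping 35 degrees, rising away from the robot, with a black tray of three packs side by side, 105 mm apart along y. Origin: on the table below the board's middle; z up; y along the rack; highest point about 120 mm above the table.
- pack_target: The pack with the orange-banded label, 66 x 88 x 10 mm, fixed in the tray. Origin: on the table below it (the label's centre lies 13 mm towards its -x and 89 mm up); axes as the rack's.
- pack_blue1: A pack with a blue band (not to be scanned), fixed in the tray; origin as for the other pack.
- pack_blue2: The other pack with a blue band, fixed in the tray; origin as for the other pack.
- tape: Bystander: loose roll of yellow tape lying flat, 84 mm across, 24 mm high. Origin: centre of its underside.
- jar: Bystander: loose jar with a blue cap, 52 mm across, 75 mm high. Origin: centre of its underside.
- spare_pack: Bystander: loose silver pack with yellow ends and no label lying on the table, 66 x 88 x 10 mm. Origin: centre of its underside.
- small_carton: Bystander: loose cardboard carton 90 x 120 x 60 mm. Origin: centre of its underside.
- driver: Bystander: loose red-handled screwdriver lying on the table, 200 mm long, 26 mm thick. Origin: its middle, on its underside.
Not all that is in view belongs to the job. What is shaped like the scanner but pink is not meant.

How it is judged:
On the way:
1. the scanner is held by the gripper and drawn clear above the holder, still within 14 degrees of upright (z of scanner in the frame of holder above 0.062 m and angle between scanner's own z axis and vertical below 0.25 rad and contact force between the fingers and scanner above 1 N), for 0.1 s.
At the end, for the whole second after the job is handed in: Gripper holds the scanner, still, clear of holder, rack and packs, nose over 110 mm above the table and 60-150 mm from the orange-banded label; sight line within 18 mm of its centre (scanner x and y), within 15 deg of square to it; scan line within 17 deg of the rack's length (contact force between the fingers and scanner above 1 N and contact force between scanner and holder below 0.3 N and contact force between scanner and rack below 0.3 N and contact force between scanner and pack_target below 0.3 N and contact force between scanner and pack_blue1 below 0.3 N and contact force between scanner and pack_blue2 below 0.3 N and height (world z) of scanner above 0.11 m and z of label_target in the frame of scanner between -0.15 and -0.06 m and x of label_target in the frame of scanner between -0.018 and 0.018 m and y of label_target in the frame of scanner between -0.018 and 0.018 m and angle between the z axis of scanner and the z axis of label_target, either way round below 0.26 rad and angle between the y axis of scanner and the y axis of label_target, either way round below 0.3 rad and linear speed of scanner below 0.02 m/s and angular speed of scanner below 0.1 rad/s); the arm keeps its last pose, push and grip.
It fails at once if a bystander on the table is shifted by more than 25 mm (distance of any of tape, jar, spare_pack, small_carton, driver from where it was at the start of the episode above 0.025 m).
It fails at once if the rack or a pack is bumped with more than 4 N by the robot or the scanner (contact force between any of the fingers, the arm, scanner and rack above 4 N or contact force between any of the fingers, the arm, scanner and pack_target above 4 N or contact force between any of the fingers, the arm, scanner and pack_blue1 above 4 N or contact force between any of the fingers, the arm, scanner and pack_blue2 above 4 N).
It also fails if it takes over 38 s, if anything falls off the work surface, if the arm or the gripper's body presses on something with over 40 N, if the wrist force passes 120 N, or if a joint passes its speed limit or range.

## Robot

A 6-joint arm with a two-finger parallel gripper is mounted at the origin on the work surface. World frame = base frame: x ahead of the robot, y to its left, z up, the work surface at z = 0. Lengths are in m, angles in rad, forces in N, time in s.
With the tool pointing down it reaches from about 0.35 to 0.875 m from the base axis. Payload 15.5 kg.
Tool frame: the origin (TCP) lies midway between the tips of the shut fingers; the grasp point (between the pads) lies 19 mm behind it; z points along the fingers, y is the line along which they close (so a half turn about z gives the same grasp; the last joint's range is limited). The gripper opens to 85 mm and grips with 20 to 120 N. Pads are 22 mm wide; open, the fingers measure 114 mm over their backs; the gripper's body (76 mm by 85 mm) begins 54 mm behind the grasp point. The pads swing forward as they close: fully open they stand 13 mm farther back than shut.
Start: joints at [1.022, 0.494, 1.345, -0, 1.302, -0.096], TCP at [0.274, 0.562, 0.231] pointing down, gripper open.
Joint ranges: [-2.91, 2.91], [-0.82, 2.16], [0.22, 2.67], [-1.22, 4.37], [0.12, 2.79], [-3.08, 3.08]. Speed limits (rad/s): [1.89, 1.89, 2.57, 3.01, 3.01, 3.01].

## Interface

Orientations are given as a 3x3 rotation matrix whose columns are the frame's x, y, z axes.
In Python, from station import r gives the robot as it stands. The module is installed in compiled form; this text tells all that it offers.
- The arm moves only by the tool step_arm, never from a script. Its argument "increments" is a list of rows, each a list of 2 entries, a list of its own where there are three numbers: the shift along the tool's x, y, z in mm, then the turn, a rotation vector about the tool's x, y, z in rad. In form: [[[x, y, z], [wx, wy, wz]], ...]. A call has 1 to 12 rows; each row is the pose to reach, as a shift and turn from the pose commanded when the call began, along the tool's axes at that moment; what a row does not reach only later rows make up. A row lasts 1/10 s, in which the tool goes at most 50 mm and 8.59 degrees, less where a joint would pass 70% of its speed; a pose out of reach is approached as far as the arm can. A call with a gripper value outside its range is refused whole. "hand" is the opening, from 0 (shut) to 1 (fully open), set as the call begins (left out, the last holds). The fingers move at their own pace and stop on an object; "squeeze" is the grip in N (left out, the last holds). Time passes only in rows, so rows that repeat a pose let the fingers close. It gives the time, the measured TCP pose, the force, the opening and the grip force at its end, in the units of the state.
- r.get_state(): the state, without advancing time (a new reading comes with each control period).
- r.get_image(name): name is "scene" or "top"; returns the picture (480x640x3 uint8, red, green, blue); there is no depth.
- r.camera_model(name): a dict with "fx", "fy", "cx", "cy" (pixels), "origin" and "rotation" of the camera in the world. Camera axes: x right, y down, z forward; pixel columns grow to the right and rows downward; lengths in m; the calibration is good to about 2 mm. A picture is of the moment at which its call begins. camera_model takes no time and is no camera call.
- r.close_job(): hands the job in; it is judged then, once.
The state is a dict: "t": time; "joints": joint angles; "dq": joint speeds; "effort": joint torques, N m; "ee_pos": TCP position; "tcp_rot": TCP orientation; "ft_force": force on the tool from outside, world axes, zero at the start; "wrist_torque": the same for the moment, N m; "finger_gap": finger opening in m; "grip_force": force on a finger pad.
Only numpy, scipy, OpenCV 4.12 (cv2) and the standard library are available. Lean on these libraries where they do the work, as an engineer would, in place of code of your own. Each camera call takes 0.05 s, during which the arm holds its last target. There are 200 camera calls.

## Working session

There is one attempt and no reset: what is moved stays moved. The work goes in short steps, Python scripts to look and compute and a tool call to move; the robot and the scene stay as the last step left them, time stands still between calls to the robot, and variables do not carry over. Pictures are saved under pics/ and viewed, at most 10 in all, crops included, and the job is handed in when it is done.

Besides the shell and the picture viewer there is one more tool, called after "Call:" as name([rows], argument=value, ...), one row to a line, values as JSON. step_arm: Moves the arm, as the interface text tells. Its arguments: {"type":"object","properties":{"increments":{"type":"array"},"hand":{"type":"number"},"squeeze":{"type":"number"}},"required":["increments"]}

```bash
mkdir -p pics; python3 - <<'E'
from station import r
import cv2,numpy as np
for n in("scene","top"):
    cv2.imwrite(f"pics/{n}0.png",r.get_image(n)[:,:,::-1]); c=r.camera_model(n); print(n,c)
s=r.get_state();print(s)
E
```

```text
scene {'fx': 617.1775199006131, 'fy': 617.1775199006131, 'cx': 311.965790922248, 'cy': 245.70233655300342, 'origin': array([1.632946  , 0.10974435, 1.54348765]), 'rotation': array([[-0.09557317,  0.78720363, -0.60924233],
       [ 0.99536192,  0.06882969, -0.06720958],
       [-0.01097366, -0.61284005, -0.79013078]])}
top {'fx': 470.87527742312864, 'fy': 470.87527742312864, 'cx': 317.84042343194267, 'cy': 241.22343725868197, 'origin': array([ 0.24759727, -0.01800079,  1.18878238]), 'rotation': array([[-0.08846461, -0.97145704,  0.22010279],
       [-0.99607823,  0.08660452, -0.01810561],
       [-0.00147308, -0.2208413 , -0.97530864]])}
{'t': 0.1, 'joints': array([ 1.02147897e+00,  4.94117978e-01,  1.34603223e+00, -5.81835170e-06,
        1.30250179e+00, -9.54971811e-02]), 'dq': array([ 0.00205628,  0.00099515, -0.00237523,  0.00100853, -0.00116821,
        0.00132298]), 'effort': array([ 1.54366444e-03, -8.83587384e+01, -3.84565973e+01, -5.99196460e-05,
        5.12121624e-03, -2.32304262e-05]), 'ee_pos': array([0.27383881, 0.56147709, 0.23077431]), 'tcp_rot': array([[-8.98779544e-01,  4.38400536e-01, -5.48302848e-04],
       [ 4.38400869e-01,  8.98779092e-01, -9.06421564e-04],
       [ 9.54274365e-05, -1.05504960e-03, -9.99999439e-01]]), 'ft_force': array([-0.1375076 , -0.8404008 , -0.79248822]), 'wrist_torque': array([-0.00447181,  0.05688849,  0.00836814]), 'grip_force': 0.0, 'finger_gap': 0.08530459518647279}
```

View pics/scene0.png

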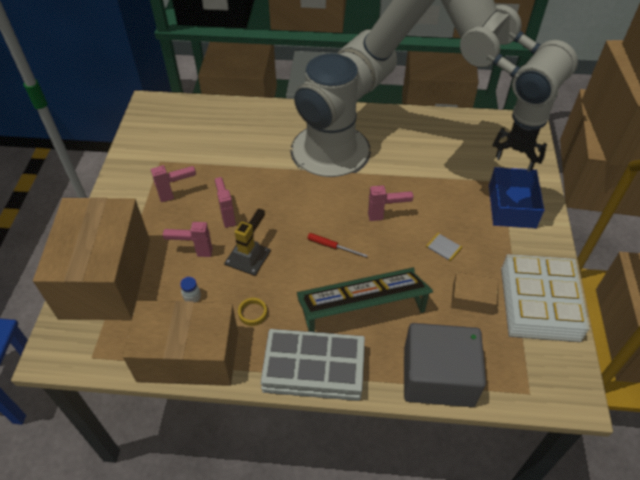

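View pics/top0.png

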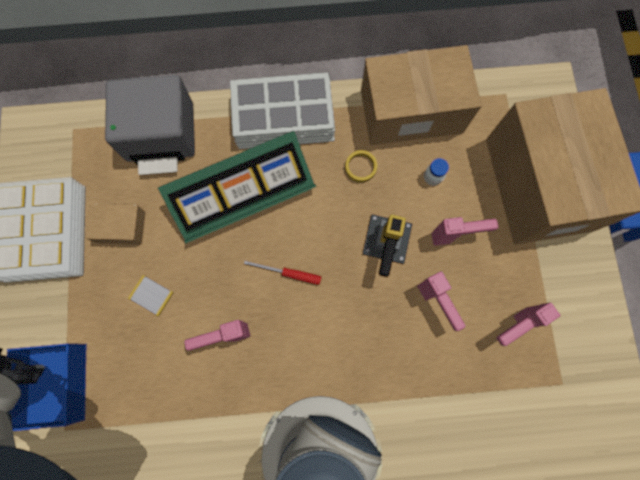

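The scanner (top view ≈ 395,227) sits in its holder with its handle towards the robot. The orange label is the middle pack (≈ 240,186), and the pink lookalikes can be ignored. I'll enlarge both to read pixels.

```bash
python3 - <<'E'
import cv2,numpy as np
t=cv2.imread("pics/top0.png")
a=cv2.resize(t[200:280,355:425],None,fx=7,fy=7,interpolation=cv2.INTER_CUBIC)
b=cv2.resize(t[125:245,150:325],None,fx=4.5,fy=4.5,interpolation=cv2.INTER_CUBIC)
cv2.imwrite("pics/a.png",a);cv2.imwrite("pics/b.png",b)
E
```

```text
(no output)
```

View pics/a.png

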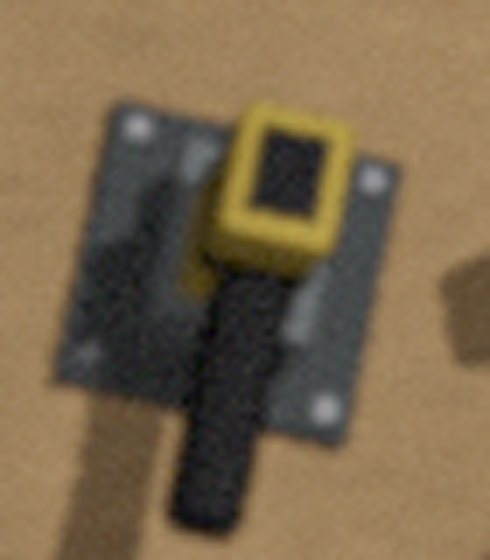

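View pics/b.png

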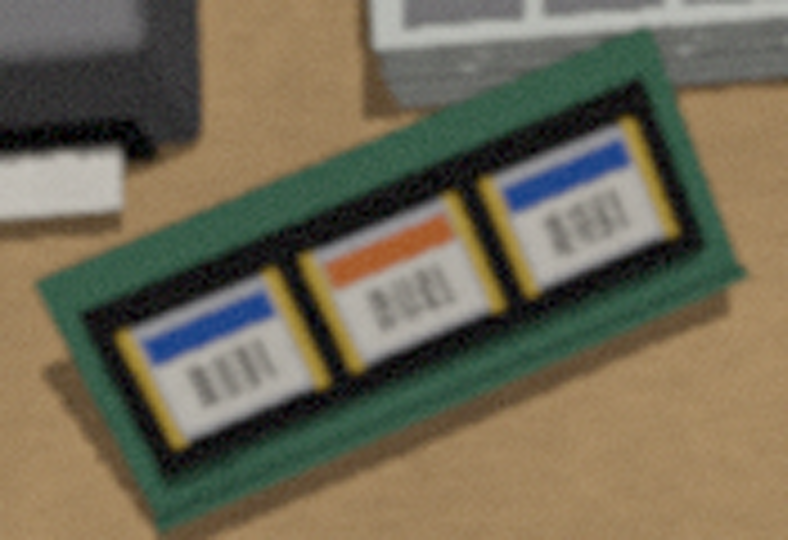

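The foot corners, head top corners and pack corners are all readable: orange pack corners in the crop ≈ (300,255), (458,190), (505,308), (352,375). I'll fit the poses from these.

```bash
cat > h.py <<'E'
import numpy as np
from station import r
from scipy.optimize import least_squares
from scipy.spatial.transform import Rotation as R
def proj(P,n):
    c=r.camera_model(n); q=(np.asarray(P)-c['origin'])@c['rotation']
    return np.c_[q[:,0]/q[:,2]*c['fx']+c['cx'],q[:,1]/q[:,2]*c['fy']+c['cy']]
def fit(px,pts,n,x0,tilt=0,z=None):
    def P(v): return R.from_euler('z',v[2]).apply(R.from_euler('y',tilt).apply(pts))+[v[0],v[1],v[3] if z is None else z]
    s=least_squares(lambda v:(proj(P(v),n)-px).ravel(),x0)
    return s.x,np.sqrt(np.mean(s.fun**2))
E
python3 - <<'E'
from h import *
cr=lambda L,f,o:(np.array(L,float)+.5)/f-.5+o
foot=cr([(120,103),(400,165),(343,445),(57,378)],7,(355,200))
sq=lambda a,b:np.array([(a,b,0),(a,-b,0),(-a,-b,0),(-a,b,0)])
print('foot',fit(foot,sq(.055,.055),'top',[.5,-.1,0],z=.012))
head=cr([(250,101),(357,120),(332,250),(218,228)],7,(355,200))
print('head',fit(head,sq(.023,.019),'top',[.5,-.1,0],z=.147))
L=[(300,255),(458,190),(505,308),(352,375),(118,330),(270,268),(330,385),(178,450),(482,180),(632,118),(682,235),(532,298)]
p=cr(L,4.5,(150,125)); k=sq(.033,.044)
pts=np.r_[k,k+[0,.105,0],k+[0,-.105,0]]
# label z leans to robot: rot about y by -35deg
t=-np.radians(35)
print('lab',fit(p,pts,'top',[.5,.1,.3],t,.089)); print('lab free z',fit(p,pts,'top',[.5,.1,.3,.09],t))
print('orange only',fit(p[:4],k,'top',[.5,.1,.3],t,.089))
E
```

```text
foot (array([ 0.50495928, -0.21831802, -0.32387659]), np.float64(0.6915431105382459))
head (array([ 0.50593659, -0.21855709, -0.31373873]), np.float64(0.4221691603424747))
lab (array([0.64792586, 0.14135355, 0.3337146 ]), np.float64(0.9542751757061326))
lab free z (array([0.64158697, 0.13877801, 0.33385471, 0.10649574]), np.float64(0.8273521680155652))
orange only (array([0.64809547, 0.1415915 , 0.32690729]), np.float64(0.9785823666357992))
```

```bash
cat >> h.py <<'E'
def inc(p,Rt):
    s=r.get_state(); T=s['tcp_rot']
    print('t',s['t'],'shift mm',np.round((np.array(p)-s['ee_pos'])@T*1000,1),'turn',np.round(R.from_matrix(T.T@Rt).as_rotvec(),4),'q',np.round(s['joints'],2))
def grasp_rot(yaw,tilt=0): # scanner rot -> tool rot: x=-x, y=y, z=-z
    return (R.from_euler('z',yaw)*R.from_euler('y',tilt)).as_matrix()@np.diag([-1,1,-1.])
E
python3 -c "
from h import *
inc([.5055,-.2185,.205],grasp_rot(-.318))"
```

```text
t 0.1 shift mm [-550.2 -599.4   26.4] turn [-0.001  -0.0002 -0.1358] q [ 1.02  0.49  1.35 -0.    1.3  -0.1 ]
```

Call:
step_arm([
  [[-550,-599,0],[0,0,-0.136]],
  [[-550,-599,0],[0,0,-0.136]],
  [[-550,-599,0],[0,0,-0.136]],
  [[-550,-599,0],[0,0,-0.136]],
  [[-550,-599,0],[0,0,-0.136]],
  [[-550,-599,0],[0,0,-0.136]],
  [[-550,-599,0],[0,0,-0.136]],
  [[-550,-599,0],[0,0,-0.136]],
  [[-550,-599,0],[0,0,-0.136]],
  [[-550,-599,0],[0,0,-0.136]],
  [[-550,-599,0],[0,0,-0.136]],
  [[-550,-599,0],[0,0,-0.136]],
], hand=1)

```text
t: 1.3
ee_pos: [0.445, -0.0155, 0.2313]
tcp_rot: [[-0.95, 0.313, -0.0], [0.313, 0.95, 0.0], [0.0, 0.0, -1.0]]
ft_force: [0.8, 0.3, -1.1]
finger_gap: 0.085
grip_force: 0.0
```

```bash
python3 -c "
from h import *
inc([.5055,-.2185,.205],grasp_rot(-.318))"
```

```text
t 1.3 shift mm [-120.9 -173.9   26.3] turn [ 0.0001 -0.      0.    ] q [-0.17  0.24  1.77  0.    1.13 -1.42]
```

Call:
step_arm([
  [[-121,-174,0],[0,0,0]],
  [[-121,-174,0],[0,0,0]],
  [[-121,-174,0],[0,0,0]],
  [[-121,-174,0],[0,0,0]],
  [[-121,-174,0],[0,0,0]],
  [[-121,-174,26],[0,0,0]],
  [[-121,-174,26],[0,0,0]],
  [[-121,-174,26],[0,0,0]],
])

```text
t: 2.1
ee_pos: [0.5051, -0.2158, 0.2052]
tcp_rot: [[-0.95, 0.312, -0.002], [0.312, 0.95, 0.001], [0.002, 0.0, -1.0]]
ft_force: [-0.6, 0.3, 1.0]
finger_gap: 0.085
grip_force: 0.0
```

```bash
python3 - <<'E'
from h import *
import cv2
inc([.5055,-.2185,.111],grasp_rot(-.318))
im=r.get_image("scene")[:,:,::-1]
# overlay: expected head top corners
k=np.array([(.023,.019,0),(.023,-.019,0),(-.023,-.019,0),(-.023,.019,0)])
p=proj(R.from_euler('z',-.318).apply(k)+[.5055,-.2185,.147],"scene"); print(p.round(1).tolist())
cv2.imwrite("pics/s1.png",cv2.resize(im[160:290,190:310],None,fx=4.5,fy=4.5,interpolation=cv2.INTER_CUBIC))
E
```

```text
t 2.1 shift mm [-1.4 -2.5 94.2] turn [ 0.0004 -0.0017  0.0006] q [-0.51  0.42  1.57  0.    1.16 -1.77]
[[244.7, 234.8], [233.2, 230.8], [240.5, 219.8], [252.0, 223.6]]
```

View pics/s1.png

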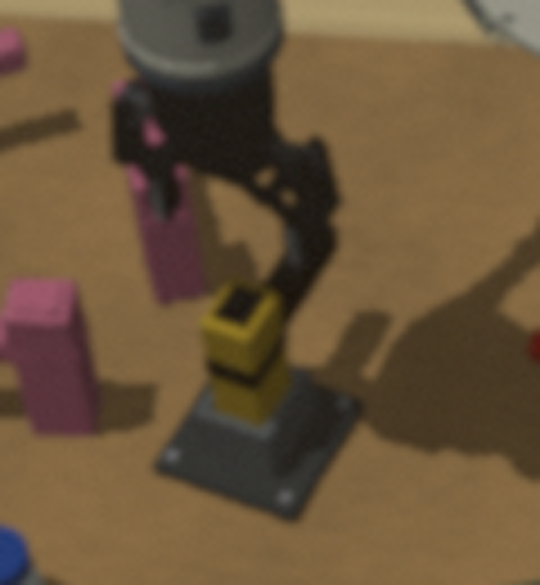

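The scanner's top face in the crop ≈ (203..283, 283..333) agrees with the projection to about 3 mm, so I'm splitting the difference in y. The fingers straddle the head clear of the pink decoys. Next I descend.

Call:
step_arm([
  [[-1.5,-1.5,30],[0,0,0]],
  [[-1.5,-1.5,60],[0,0,0]],
  [[-1.5,-1.5,80],[0,0,0]],
  [[-1.5,-1.5,94],[0,0,0]],
  [[-1.5,-1.5,94],[0,0,0]],
  [[-1.5,-1.5,94],[0,0,0]],
])

```text
t: 2.75
ee_pos: [0.507, -0.2182, 0.1123]
tcp_rot: [[-0.95, 0.312, 0.001], [0.312, 0.95, -0.0], [-0.001, -0.0, -1.0]]
ft_force: [0.7, -0.8, 0.7]
finger_gap: 0.0854
grip_force: 0.0
```

Call:
step_arm([
  [[0,0,0],[0,0,0]],
  [[0,0,0],[0,0,0]],
  [[0,0,0],[0,0,0]],
  [[0,0,0],[0,0,0]],
  [[0,0,0],[0,0,0]],
  [[0,0,0],[0,0,0]],
  [[0,0,0],[0,0,0]],
  [[0,0,0],[0,0,0]],
], hand=0, squeeze=60)

```text
t: 3.55
ee_pos: [0.5068, -0.2187, 0.112]
tcp_rot: [[-0.95, 0.312, 0.001], [0.312, 0.95, -0.001], [-0.001, -0.0, -1.0]]
ft_force: [-0.9, -1.0, 7.3]
finger_gap: 0.0372
grip_force: 60.1
```

Call:
step_arm([
  [[0,0,-10],[0,0,0]],
  [[0,0,-25],[0,0,0]],
  [[0,0,-40],[0,0,0]],
  [[0,0,-55],[0,0,0]],
  [[0,0,-75],[0,0,0]],
  [[0,0,-95],[0,0,0]],
  [[0,0,-120],[0,0,0]],
  [[0,0,-145],[0,0,0]],
  [[0,0,-170],[0,0,0]],
  [[0,0,-190],[0,0,0]],
  [[0,0,-190],[0,0,0]],
  [[0,0,-190],[0,0,0]],
])

```text
t: 4.75
ee_pos: [0.5063, -0.2182, 0.3012]
tcp_rot: [[-0.95, 0.312, 0.0], [0.312, 0.95, -0.0], [-0.0, 0.0, -1.0]]
ft_force: [-0.8, 0.2, -3.3]
finger_gap: 0.0375
grip_force: 60.7
```

```bash
python3 - <<'E'
from h import *
import cv2
im=r.get_image("scene")[:,:,::-1]
cv2.imwrite("pics/s2.png",cv2.resize(im[130:290,180:340],None,fx=3.7,fy=3.7,interpolation=cv2.INTER_CUBIC))
t=-np.radians(35); lab=np.array([.648,.1415,.089]); G=grasp_rot(.332,t); n=-G[:,2]
inc(lab+.195*n,G); inc(lab+.26*n,G); inc(lab+.195*n+[-.10,-.05,.05],grasp_rot(.332))
E
```

```text
t 4.8 shift mm [ 66.5 318.2  51.9] turn [-0.1977 -0.59   -0.6294] q [-0.52  0.33  1.43  0.    1.39 -1.77]
t 4.8 shift mm [ 96.2 295.7  -1.3] turn [-0.1977 -0.59   -0.6294] q [-0.52  0.33  1.43  0.    1.39 -1.77]
t 4.8 shift mm [145.9 239.5   2. ] turn [ 0.0007 -0.0011 -0.6498] q [-0.52  0.33  1.43  0.    1.39 -1.77]
```

View pics/s2.png

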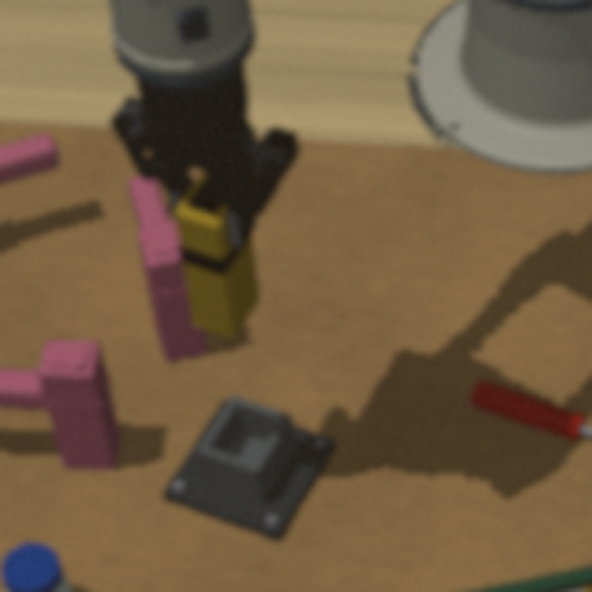

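The scanner hangs upright in the fingers, clear above the empty holder (crop ≈ 215,440). Next I swing it over the rack to a standoff pose.

Call:
step_arm([
  [[96,296,-1],[-0.198,-0.59,-0.629]],
  [[96,296,-1],[-0.198,-0.59,-0.629]],
  [[96,296,-1],[-0.198,-0.59,-0.629]],
  [[96,296,-1],[-0.198,-0.59,-0.629]],
  [[96,296,-1],[-0.198,-0.59,-0.629]],
  [[96,296,-1],[-0.198,-0.59,-0.629]],
  [[96,296,-1],[-0.198,-0.59,-0.629]],
  [[96,296,-1],[-0.198,-0.59,-0.629]],
  [[96,296,-1],[-0.198,-0.59,-0.629]],
  [[96,296,-1],[-0.198,-0.59,-0.629]],
  [[96,296,-1],[-0.198,-0.59,-0.629]],
  [[96,296,-1],[-0.198,-0.59,-0.629]],
], squeeze=80)

```text
t: 6.0
ee_pos: [0.508, 0.0921, 0.3022]
tcp_rot: [[-0.774, -0.325, 0.543], [-0.266, 0.946, 0.186], [-0.574, -0.001, -0.819]]
ft_force: [-0.6, -0.3, -3.3]
finger_gap: 0.0373
grip_force: 83.1
```

```bash
python3 - <<'E'
from h import *
t=-np.radians(35); lab=np.array([.648,.1415,.089]); G=grasp_rot(.332,t); n=-G[:,2]
inc(lab+.195*n,G)
E
```

```text
t 6.0 shift mm [ 0.7  1.1 64.8] turn [-0.0013  0.0006 -0.0008] q [-0.09  0.05  1.98  0.44  0.59 -2.3 ]
```

Call:
step_arm([
  [[0,1,15],[0,0,0]],
  [[0,1,30],[0,0,0]],
  [[0,1,45],[0,0,0]],
  [[0,1,58],[0,0,0]],
  [[0,1,65],[0,0,0]],
  [[0,1,65],[0,0,0]],
  [[0,1,65],[0,0,0]],
  [[0,1,65],[0,0,0]],
])

```text
t: 6.8
ee_pos: [0.5427, 0.1057, 0.2496]
tcp_rot: [[-0.774, -0.325, 0.544], [-0.267, 0.946, 0.186], [-0.575, -0.001, -0.818]]
ft_force: [-0.7, -0.6, -3.0]
finger_gap: 0.037
grip_force: 83.3
```

```bash
python3 - <<'E'
from h import *
import cv2
t=-np.radians(35); lab=np.array([.648,.1415,.089]); G=grasp_rot(.332,t); n=-G[:,2]
inc(lab+.195*n,G)
S=G@np.diag([-1,1,-1.])
for c in("scene","top"):
    im=r.get_image(c)[:,:,::-1].copy()
    o=(250,170) if c=="scene" else (150,100); w=(170,130) if c=="scene" else (190,160); f=4.5 if c=="scene" else 3.7
    im=cv2.resize(im[o[1]:o[1]+w[1],o[0]:o[0]+w[0]],None,fx=f,fy=f,interpolation=cv2.INTER_CUBIC)
    box=np.array([(x,y,z) for z in(0,.13) for x,y in((.023,.019),(.023,-.019),(-.023,-.019),(-.023,.019))])
    p=(proj(lab+.1*n+box@S.T,c)-o)*f
    for q in p: cv2.circle(im,tuple(int(a) for a in q),3,(255,0,255),-1)
    p=(proj(lab+np.array([(x,y,0) for x in(.028,-.028) for y in(.036,-.036)])@S.T,c)-o)*f
    for q in p: cv2.circle(im,tuple(int(a) for a in q),3,(0,255,0),-1)
    cv2.imwrite(f"pics/f_{c}.png",im)
E
```

```text
t 6.8 shift mm [ 1.1 -0.5  0.3] turn [-0.001   0.0015  0.0001] q [-0.05  0.19  2.    0.53  0.43 -2.38]
```

View pics/f_scene.png

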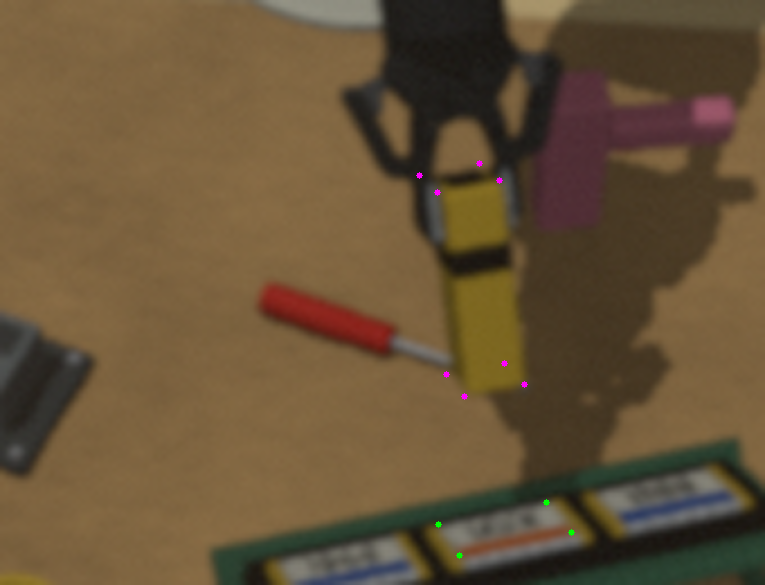

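View pics/f_top.png

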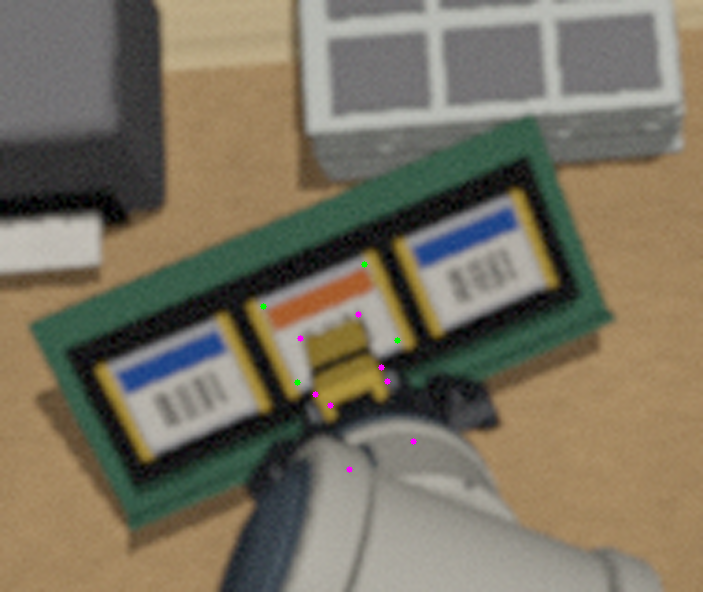

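The scanner head falls within about 3 mm of its predicted outline in both views (nose edge in the scene crop ≈ 464–524, 390). The aim is centred on the orange label, far inside tolerance. I'll let it settle, then hand in.

Call:
step_arm([
  [[0,2,0],[0,0,0]],
  [[0,2,0],[0,0,0]],
  [[0,2,0],[0,0,0]],
  [[0,2,0],[0,0,0]],
  [[0,2,0],[0,0,0]],
  [[0,2,0],[0,0,0]],
])

```text
t: 7.5
ee_pos: [0.5421, 0.1078, 0.249]
tcp_rot: [[-0.774, -0.326, 0.543], [-0.267, 0.945, 0.187], [-0.574, -0.001, -0.819]]
ft_force: [0.1, -0.2, -2.0]
finger_gap: 0.0372
grip_force: 83.3
```

```bash
python3 -c "
from station import r
s=r.get_state();print(s['ee_pos'],abs(s['dq']).max(),s['grip_force']);print(r.close_job())"
```

```text
[0.54211312 0.10778082 0.24903766] 0.0012743594309852903 83.26434373855591
the job is handed in; nothing more can be done
None
```

I handed the job in at about 7.5 s with the scanner held steady about 10 cm off the orange-banded label and square to it, the aim within about 3 mm of its centre by my measurements; the hand-in returned no verdict.

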